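# Clip a control board onto the bench's board stage with its sprung curved arm

### The job

Mount the control board on the board stage for inspection: swing the sprung curved arm back by its thumb knob until it stays open, then lay the board flat on the plate, components up and long side along the long fixed edge, pushed snug into the corner against both fixed edges. Then bring the arm forward past its dead point so that it springs shut and its white nose holds the board in the corner, let go of everything, and leave the other things on the bench where they lie.

Things in the scene. Friction and masses are not known exactly. Their poses are not given: they have to be found in the camera images.
- board_stage: Board stage, fixed to the bench: flat dark steel plate with a window, a bright steel corner of fixed edges and a curved steel arm. Origin on the bench, z up; plate spans x -129 to +57, y -92 to +84 mm in this frame (edges slightly rounded), its top 12 mm above the bench. The offsets of the other stage entries are in this frame; their axes are parallel to it.
- nest (a point): Stage point x -1, y +41 mm, 10 mm above the plate: where the board's centre (board_mid) lies when the board is flat on the plate and home against both fixed edges. Board's 70 mm side along x (either end first), touching the long edge on its +y side and the short edge on its +x side. The window, 46 x 32 mm, lies under it.
- long_edge (a point): Middle of the top of the long fixed edge, which is the line y = +69 mm facing -y: two steel lands, 5 mm high above the plate, at x -40 to -21 and +19 to +47 mm, with a 40 mm finger gap between them (only a 1 mm web there). The lands reach 13 mm back from the line.
- short_edge (a point): Middle of the top of the short fixed edge, which is the line x = +34 mm facing -x: one steel land, 5 mm high above the plate, y +27 to +57 mm, reaching 13 mm back from the line.
- board_mid (a point): Centre of the loose control board (green, with components, 25-50 g), 10 mm above its underside; x along its 70 mm, y along its 56 mm side. Bare board 4 mm thick; the components, 60 x 46 mm, stand to 18 mm: grip them across the 46 mm from above, tips 5 mm or more above the underside, so as to clear the lands. It lies flat, components up, left or right of the stage, the multimeter on the other side.
- spring_arm (a joint): Angle of the curved arm about its upright pivot, rad, growing counter-clockwise from above. 0: closed with no board (the start). 0.12: nose on the corner of a board fully home. 0.55: dead point: below it the spring closes the arm, above it opens it and keeps it open. 1.0: open stop. About 4 N at the knob moves it; damped, it swings over in about half a second.
- knob (a point): Middle of the arm's black upright thumb knob, 14.4 mm across, 29 mm high (top 58.5 mm above the bench, this point 44 mm), at the end of the arm 100 mm from the pivot. At joint value q it stands in direction 2.296 + q rad from the pivot (stage frame, counter-clockwise from +x).
- clamp_nose: White roller nose under the arm near the knob (16 mm across, from 0.5 to 5 mm above the plate), 80 mm from the pivot, in direction 2.236 + q rad; it bears on the free corner of the board. The arm itself is a flat bar 5.5 to 11.5 mm above the plate, bulging up to 26 mm away from the board. Origin on the roller's axis at the plate's surface.
- pivot (a point): The arm's upright pivot axis, on the stage at x +15, y -49 mm, 5 mm above the plate.
- multimeter_mid (a point): Bystander: hand multimeter 138 x 66 x 39 mm lying on its back, this point 15 mm above the bench at its middle, x along its length.
- tweezers: Bystander: steel tweezers, 120 x 14 x 9 mm, origin at the middle of the underside.
Not all that is in view belongs to the job. Leave any brown or pink look-alike of the part that bears board_mid alone.

How it is judged:
By the outcome, as a careful person would: the job done as asked, in the order asked, and still so for the second after the job is handed in, with the robot touching nothing.
It also fails if it takes over 54 s, if anything falls off the work surface, if the arm or the gripper's body presses on something with over 40 N, if the wrist force passes 120 N, or if a joint passes its speed limit or range.

### The arm

A 6-joint arm with a two-finger parallel gripper is mounted at the origin on a cart in front of the work surface, level with it; the furniture and walls round the work are solid. World frame = base frame: x ahead of the robot, y to its left, z up, the work surface at z = 0. Lengths are in m, angles in rad, forces in N, time in s.
With the tool pointing down it reaches from about 0.35 to 0.975 m from the base axis. Payload 4.9 kg.
Tool frame: the origin (TCP) lies between the finger pads; the fingertips stand 19 mm ahead of it and the grasp point (between the pads) is the TCP; z points along the fingers, y is the line along which they close (so a half turn about z gives the same grasp; the last joint's range is limited). The gripper opens to 85 mm and grips with 20 to 120 N. Pads are 22 mm wide; open, the fingers measure 114 mm over their backs; the gripper's body (76 mm by 85 mm) begins 54 mm behind the grasp point. The pads swing forward as they close: fully open they stand 13 mm farther back than shut.
Start: joints at [-0.119, 0.053, 1.613, -0, 1.476, -0.119], TCP at [0.625, 0, 0.225] pointing down, gripper open.
Joint ranges: [-3.01, 3.01], [-1.01, 2.22], [0.06, 2.58], [-1.02, 4.17], [0.09, 2.62], [-3.14, 3.14]. Speed limits (rad/s): [2.57, 2.57, 3.14, 3.14, 3.14, 3.14].

### API

Orientations are given as a rotation vector (axis times angle).
In Python, from station import ctrl gives the robot as it stands. The module is installed in compiled form; this text tells all that it offers.
- The arm moves only by the tool servo_tool, never from a script. Its argument "increments" is a list that holds one entry, the list of rows, each a list of 5 numbers: the finger opening in cm, from 0 to 8.54, then the shift along the tool's x, y, z in cm, then the turn about the tool's z in degrees. A call has 1 to 5 rows; each row is the pose to reach, as a shift and turn from the pose commanded when the call began, along the tool's axes at that moment; what a row does not reach only later rows make up. A row lasts 1/10 s, in which the tool goes at most 50 mm and 8.59 degrees, less where a joint would pass 70% of its speed; a pose out of reach is approached as far as the arm can. A call with a gripper value outside its range is refused whole. The fingers move at their own pace and stop on an object; "newtons" is the grip in N (left out, the last holds). Time passes only in rows, so rows that repeat a pose let the fingers close. It gives the time, the measured TCP pose, the force, the opening and the grip force at its end, in the units of the state.
- ctrl.get_obs(): the state, without advancing time (a new reading comes with each control period).
- ctrl.get_image(name): name is "scene" or "side" or "wrist"; returns a dict with "img" (384x512x3 uint8, red, green, blue), "fx", "fy", "cx", "cy" (pixels), "rvec" (rotation vector, rad) and "tvec" (3), from world to camera coordinates, as OpenCV has them; the wrist camera has in their place "mount" (4x4, takes a point from camera to tool coordinates, whose origin is the TCP and whose axes are the flange's). Camera axes: x right, y down, z forward; pixel columns grow to the right and rows downward; lengths in m; the calibration is good to about 2 mm. A picture is of the moment at which its call begins: read the wrist's pose just before it. There is no depth.
- ctrl.finish_job(): hands the job in; it is judged then, once.
The state is a dict: "t": time; "q": joint angles; "dq": joint speeds; "effort": joint torques, N m; "tool_pos": TCP position; "tool_rot": TCP orientation; "contact_force": force on the tool from outside, world axes, zero at the start; "wrist_torque": the same for the moment, N m; "opening": finger opening in m; "grip_force": force on a finger pad.
Only numpy, scipy, OpenCV 4.12 (cv2) and the standard library are available. Lean on these libraries where they do the work, as an engineer would, in place of code of your own. Each camera call takes 0.05 s, during which the arm holds its last target. There are 200 camera calls.

## Working session

There is one attempt and no reset: what is moved stays moved. The work goes in short steps, Python scripts to look and compute and a tool call to move; the robot and the scene stay as the last step left them, time stands still between calls to the robot, and variables do not carry over. Pictures are saved under pics/ and viewed, at most 10 in all, crops included, and the job is handed in when it is done.

Besides the shell and the picture viewer there is one more tool, called after "Request:" in YAML: its name, and indented under it one key for each argument. servo_tool: Moves the arm, as the interface text tells. Its arguments: {"type":"object","properties":{"increments":{"type":"array"},"newtons":{"type":"number"}},"required":["increments"]}

```bash
mkdir -p pics; cat > h.py <<'E'
import numpy as np, cv2
from scipy.spatial.transform import Rotation as R
from station import ctrl
def cam(name):
    o=ctrl.get_obs(); d=ctrl.get_image(name)
    K=np.array([[d['fx'],0,d['cx']],[0,d['fy'],d['cy']],[0,0,1.]])
    if name=='wrist':
        T=np.eye(4);T[:3,:3]=R.from_rotvec(o['tool_rot']).as_matrix();T[:3,3]=o['tool_pos']
        M=np.linalg.inv(T@np.array(d['mount']))
    else:
        M=np.eye(4);M[:3,:3]=R.from_rotvec(d['rvec']).as_matrix();M[:3,3]=d['tvec']
    return d['img'],K,M
def save(n,img): cv2.imwrite('pics/'+n,cv2.cvtColor(img,cv2.COLOR_RGB2BGR))
def back(K,M,uv,z):
    Rm,t=M[:3,:3],M[:3,3]; c=-Rm.T@t
    r=Rm.T@np.linalg.inv(K)@np.array([*uv,1.]); return c+r*(z-c[2])/r[2]
def proj(K,M,P):
    p=np.asarray(P)@M[:3,:3].T+M[:3,3]; p=p@K.T; return p[:,:2]/p[:,2:]
E
python3 - <<'E'
from h import *
ims=[]
for n in('scene','side','wrist'):
    i,K,M=cam(n); save(n+'0.png',i); np.savez(n+'0.npz',K=K,M=M)
    print(n,np.linalg.inv(M)[:3,3].round(3))
print(ctrl.get_obs())
E
```

```text
scene [ 0.106 -0.631  0.978]
side [ 0.063 -1.137  0.515]
wrist [0.626 0.07  0.374]
{'t': 0.15, 'q': array([-1.19011016e-01,  5.32056482e-02,  1.61397474e+00, -2.89072877e-06,
        1.47601624e+00, -1.19026469e-01]), 'dq': array([ 0.00103434, -0.00216239, -0.00358387,  0.0009219 , -0.00044039,
       -0.00057554]), 'effort': array([ 5.10442842e-04, -3.94241810e+01, -3.70721948e+01, -1.15854355e-04,
        4.61802789e-03,  5.00508997e-05]), 'tool_pos': array([6.24501092e-01, 5.23603207e-05, 2.24147490e-01]), 'tool_rot': array([-2.22053345e+00, -2.22056838e+00,  1.56034879e-03]), 'contact_force': array([-0.45691019, -0.03904504,  0.26622065]), 'wrist_torque': array([-0.05578001, -0.04264492, -0.04888726]), 'grip_force': 0.0, 'opening': 0.0853282419104643}
```

View pics/scene0.png

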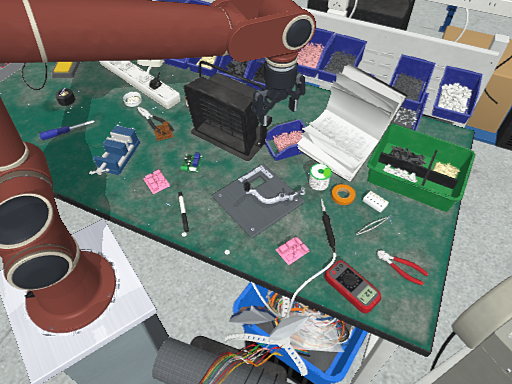

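View pics/wrist0.png

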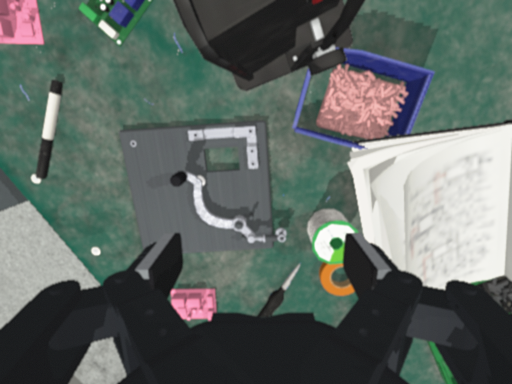

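The scene view shows a green board at about (190,161), pink look-alikes at (155,181) and (291,250), and the stage at (258,202). In the wrist view the stage corner is at about (255,130), the knob at (179,179), and the board is cut off at (115,15).

Candidates are green (190,161), pink (155,181) and pink (291,250). I choose the green one and check it in a close crop.

```bash
python3 - <<'E'
from h import *
a=np.load('wrist0.npz');b=np.load('scene0.npz')
for n,uv,z in[('TL',(122,130),.012),('TR',(267,122),.012),('BR',(273,246),.012),('BL',(141,252),.012),('knobtop',(179,179),.0585),('pivot',(241,226),.02),('Lcorner',(247,137),.017)]:
    print(n,back(a['K'],a['M'],uv,z).round(4))
print('board',back(b['K'],b['M'],(190,161),.012).round(4), 'mm',back(b['K'],b['M'],(353,285),.03).round(4))
i=cv2.imread('pics/scene0.png')[135:205,130:230]; j=cv2.imread('pics/wrist0.png')[100:270,110:310]
cv2.imwrite('pics/c1.png',np.hstack([cv2.resize(i,(400,500)) if 0 else cv2.resize(i,None,fx=4,fy=4,interpolation=2)[:280],cv2.resize(j[:140],(400,280),interpolation=2)]))
E
```

```text
TL [0.441  0.0484 0.012 ]
TR [0.6306 0.0586 0.012 ]
BR [ 0.6403 -0.1189  0.012 ]
BL [ 0.4443 -0.1291  0.012 ]
knobtop [ 0.525  -0.0062  0.0585]
pivot [ 0.5945 -0.0836  0.02  ]
Lcorner [0.6047 0.0399 0.017 ]
board [0.4498 0.195  0.012 ] mm [ 0.5625 -0.3948  0.03  ]
```

View pics/c1.png

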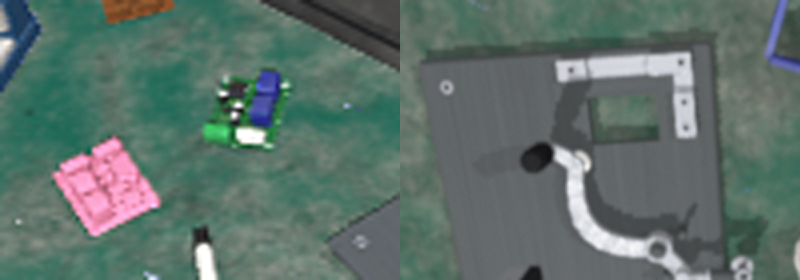

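The crop shows the green board with blue, white and green components (crop about (250,110)), clearly distinct from the pink one at (105,185). Stage corner, knob and nose are clear. I'll move so the wrist camera sees both stage and board.

Request:
servo_tool:
  increments:
    - [[8.5, 3, -4, -3, 0], [8.5, 6, -8.5, -5, 0], [8.5, 6, -8.5, -5, 0], [8.5, 6, -8.5, -5, 0]]

```text
t: 0.55
tool_pos: [0.5394, 0.0611, 0.2768]
tool_rot: [2.218, 2.222, 0.003]
contact_force: [0.6, -0.7, -0.0]
opening: 0.0849
grip_force: 0.0
```

```bash
python3 - <<'E'
from h import *
i,K,M=cam('wrist'); np.savez('w1.npz',K=K,M=M); save('w1.png',i)
cv2.imwrite('pics/w1b.png',cv2.resize(cv2.imread('pics/w1.png'),(800,600),interpolation=2))
print(ctrl.get_obs()['tool_pos'])
E
```

```text
[0.53985437 0.06039082 0.27565965]
```

View pics/w1b.png

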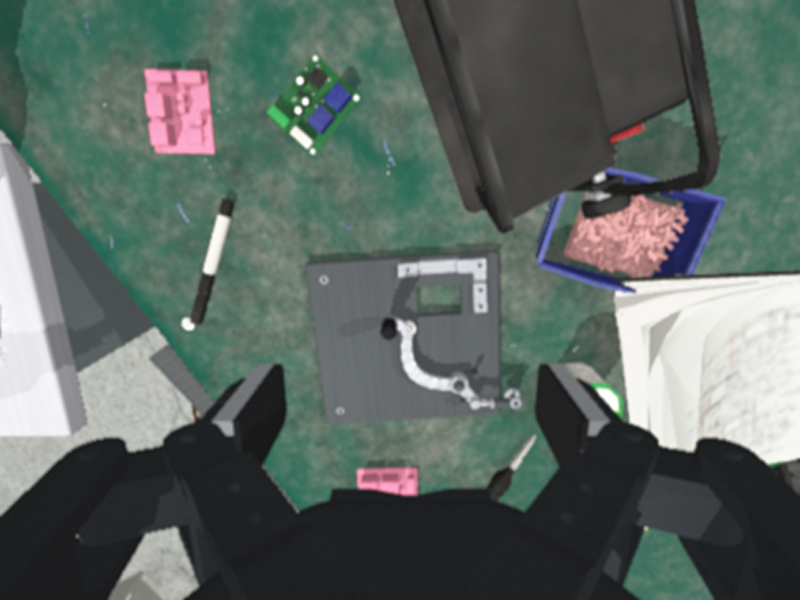

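The picture (800x600) shows the board's corners at (267,112), (317,57), (360,98), (313,152), the plate corners at (308,263), (498,250), (500,413), (330,423), the knob at (389,328) and the pivot at (459,384).

```bash
cat >> h.py <<'E'
def fit(P,Q):
    P=np.array(P);Q=np.array(Q);p=P-P.mean(0);q=Q-Q.mean(0)
    th=np.arctan2((p[:,0]*q[:,1]-p[:,1]*q[:,0]).sum(),(p*q).sum())
    c,s=np.cos(th),np.sin(th);Rm=np.array([[c,-s],[s,c]]);t=Q.mean(0)-Rm@P.mean(0)
    return th,t,(P@Rm.T+t-Q)
E
python3 - <<'E'
from h import *
a=np.load('w1.npz');s=.64
b=lambda u,v,z:back(a['K'],a['M'],(u*s,v*s),z)[:2]
P=[(-129,84),(57,84),(57,-92),(-129,-92),(15,-49),(-51.3,25.8),(34,69),(-40,82),(47,27)]
Q=[b(308,263,.012),b(498,250,.012),b(500,413,.012),b(330,423,.012),b(459,384,.0235),b(388,328,.0585),b(475,271,.017),b(398,264,.017),b(487,311,.017)]
th,t,r=fit(np.array(P)/1e3,Q); print(th,t);print((r*1e3).round(1))
C=[b(267,112,.004),b(317,57,.004),b(360,98,.004),b(313,152,.004)]
C=np.array(C);print(C.round(4),C.mean(0))
for s_ in(1,-1):
  th,t,r=fit(np.array([(-35,-28*s_),(35,-28*s_),(35,28*s_),(-35,28*s_)])/1e3,C[[3,2,1,0]] if s_==1 else C); print(th,t,(r*1e3).round(1))
E
```

```text
0.06750694755785293 [ 0.57489791 -0.02974621]
[[ 1.3 -2.4]
 [-1.5 -3.3]
 [-2.5  2.6]
 [ 0.1  2.8]
 [ 0.6  1.4]
 [ 1.5 -3.7]
 [-0.9  0.3]
 [ 0.5  1.4]
 [ 0.9  0.8]]
[[0.4085 0.1878]
 [0.4572 0.2335]
 [0.4946 0.1999]
 [0.4488 0.1529]] [0.452284   0.19353439]
0.8035206633546631 [0.452284   0.19353439] [[-0.7 -4. ]
 [ 2.1 -0.6]
 [-0.8  4.7]
 [-0.6 -0. ]]
0.8035206633546631 [0.452284   0.19353439] [[-0.6 -0. ]
 [-0.8  4.7]
 [ 2.1 -0.6]
 [-0.7 -4. ]]
```

Request:
servo_tool:
  increments:
    - [[4, -2, -1, 4, -8.5], [4, -5, -1.7, 8, -17], [4, -6.6, -1.7, 12, -25.5], [4, -6.6, -1.7, 14, -34], [4, -6.6, -1.7, 15, -42.5]]
  newtons: 20

```text
t: 1.1
tool_pos: [0.5208, -0.0072, 0.1203]
tool_rot: [-1.257, -2.871, 0.003]
contact_force: [-0.7, 0.1, 0.0]
opening: 0.0402
grip_force: 0.0
```

Request:
servo_tool:
  increments:
    - [[4, 0, 0, 0, -2.5], [4, 0, 0, 0, -2.5]]

```text
t: 1.3
tool_pos: [0.5225, -0.0068, 0.1231]
tool_rot: [-1.203, -2.899, 0.002]
contact_force: [-1.0, -0.5, 0.6]
opening: 0.04
grip_force: 0.0
```

```bash
python3 - <<'E'
from h import *
o=ctrl.get_obs();Rm=R.from_rotvec(o['tool_rot']).as_matrix()
print(o['tool_pos'],Rm.round(3),o['opening'])
i,K,M=cam('wrist'); np.savez('w2.npz',K=K,M=M); save('w2.png',i)
E
```

```text
[ 0.52246151 -0.00675758  0.12306789] [[-0.706  0.708 -0.003]
 [ 0.708  0.706  0.   ]
 [ 0.003 -0.002 -1.   ]] 0.04001899770036393
```

View pics/w2.png

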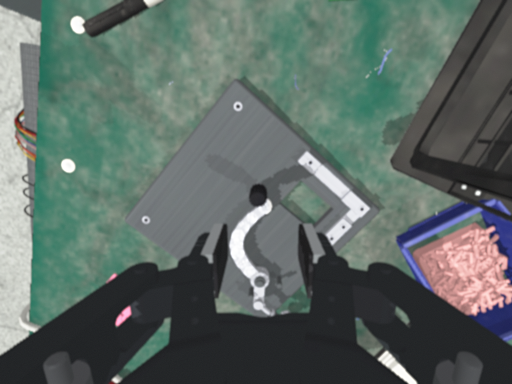

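```bash
python3 - <<'E'
from h import *
a=np.load('w2.npz');b=lambda u,v,z:back(a['K'],a['M'],(u,v),z)[:2]
print('knob',b(259,188,.0585))
P=[(-129,84),(57,84),(15,-49),(34,69),(-40,82),(-40,69),(47,82)]
Q=[b(239,79,.012),b(381,209,.012),b(260,281,.0235),b(347,206,.017),b(307,151,.017),b(298,158,.017),b(369,208,.017)]
th,t,r=fit(np.array(P)/1e3,Q); print(th,t);print((r*1e3).round(1))
print(proj(a['K'],a['M'],[[.5225,-.0068,.0585]]))
E
```

```text
knob [ 0.51448791 -0.00074305]
0.06133734996315899 [ 0.57258424 -0.02942315]
[[-0.2 -2.6]
 [-2.2 -3.9]
 [-2.7  2.1]
 [ 5.1  2. ]
 [-1.   1.6]
 [ 1.  -0.9]
 [ 0.1  1.6]]
[[260.71886409 199.5516787 ]]
```

The knob is at about (259,194), and the grip centre projects to (261,199). I shift 3 mm along tool x, descend and grip.

Request:
servo_tool:
  increments:
    - [[4, 0.3, 0, 3, 0], [4, 0.3, 0, 5.5, 0], [4, 0.3, 0, 6.7, 0], [4, 0.3, 0, 6.7, 0], [1, 0.3, 0, 6.7, 0]]

```text
t: 1.85
tool_pos: [0.5216, -0.0041, 0.0588]
tool_rot: [1.203, 2.901, 0.0]
contact_force: [-0.1, 0.8, 0.5]
opening: 0.0269
grip_force: 0.0
```

Request:
servo_tool:
  increments:
    - [[1, 0, 0, 0, 0], [1, 0, 0, 0, 0], [1, 0, 0, 0, 0]]

```text
t: 2.15
tool_pos: [0.5216, -0.004, 0.0592]
tool_rot: [1.202, 2.901, 0.001]
contact_force: [-0.4, 0.5, -0.1]
opening: 0.01
grip_force: 0.0
```

```bash
python3 - <<'E'
from h import *
i,K,M=cam('wrist'); np.savez('w3.npz',K=K,M=M); save('w3.png',i)
j,K,M=cam('side'); p=proj(K,M,[[.5216,-.004,.05]])[0]; print(p); save('s3.png',j)
x,y=p.astype(int); c=cv2.resize(j[y-50:y+50,x-65:x+65],(520,400),interpolation=2)
w=cv2.resize(i[150:350,195:335],(280,400),interpolation=2)
save('c3.png',np.hstack([c,w]))
E
```

```text
[256.56471619 199.09637148]
```

View pics/c3.png

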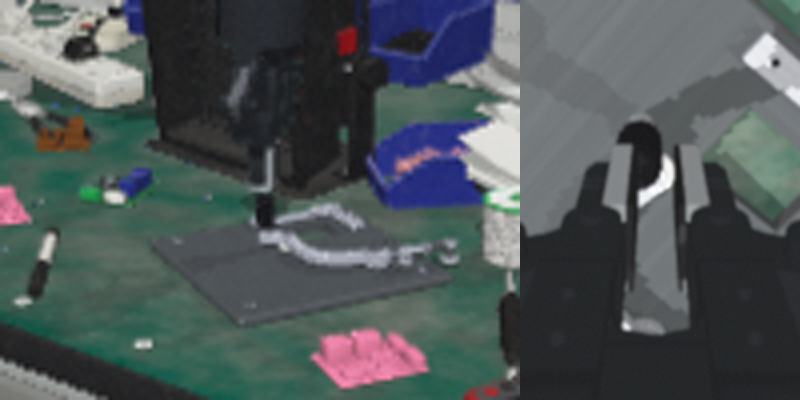

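```bash
python3 - <<'E'
from h import *
a=np.load('w3.npz');o=ctrl.get_obs();Rm=R.from_rotvec(o['tool_rot']).as_matrix();p=o['tool_pos']
for uv in[(255,220),(255,225),(258,235)]:
    q=back(a['K'],a['M'],uv,.0585);print(q,Rm.T@(q-p)*100)
print(proj(a['K'],a['M'],[p,p+Rm@[.011,0,0],p+Rm@[.011,-.005,.019],p+Rm@[.011,.005,.019]]).round(), o['contact_force'])
E
```

```text
[ 0.51418513 -0.00051865  0.0585    ] [ 0.73671293 -0.2563733   0.0159773 ]
[ 0.51644279 -0.00280939  0.0585    ] [ 0.41509252 -0.25869767  0.01622956]
[ 0.52231683 -0.00618219  0.0585    ] [-0.23875004 -0.08180524  0.01684954]
[[259. 231.]
 [259. 214.]
 [252. 204.]
 [267. 204.]] [-0.42131753  0.3033584  -0.26817215]
```

The side crop shows the knob fully visible below the fingertips, so the close passed above it. I open and go 13 mm lower.

Request:
servo_tool:
  increments:
    - [[3.5, 0, 0, 0, 0], [3.5, 0, 0, 0, 0], [3.5, 0, -0.1, 1.3, 0], [3.5, 0, -0.1, 1.3, 0], [1, 0, -0.1, 1.3, 0]]

```text
t: 2.75
tool_pos: [0.5193, -0.0045, 0.044]
tool_rot: [-1.201, -2.901, 0.001]
contact_force: [0.7, -0.4, 0.1]
opening: 0.0216
grip_force: 0.1
```

Request:
servo_tool:
  increments:
    - [[1, 0, 0, 0, 0], [1, 0, 0, 0, 0], [1, 0, 0, 0, 0]]

```text
t: 3.05
tool_pos: [0.5169, -0.0067, 0.0441]
tool_rot: [-1.199, -2.897, 0.012]
contact_force: [-10.0, -7.8, 3.6]
opening: 0.0127
grip_force: 19.5
```

```bash
python3 - <<'E'
from h import *
i,K,M=cam('wrist'); np.savez('w4.npz',K=K,M=M); save('w4.png',i)
j,K,M=cam('side'); 
c=cv2.resize(j[149:249,191:321],(520,400),interpolation=2)
w=cv2.resize(i[150:350,195:335],(280,400),interpolation=2)
save('c4.png',np.hstack([c,w])); print(ctrl.get_obs()['opening'])
E
```

```text
0.012418920580934125
```

Gripped (19.5 N at 12.5 mm opening). I swing along the arc about the pivot, turning with it.

Request:
servo_tool:
  increments:
    - [[0.5, -0.1, -1.6, 0, -8], [0.5, -0.4, -3.0, 0, -16], [0.5, -0.9, -4.4, 0, -24], [0.5, -1.5, -5.6, 0, -32], [0.5, -1.5, -5.6, 0, -32]]
  newtons: 25

```text
t: 3.65
tool_pos: [0.4896, -0.0554, 0.0443]
tool_rot: [-0.358, -3.118, 0.0]
contact_force: [-2.7, 0.0, -2.2]
opening: 0.0119
grip_force: 24.6
```

Request:
servo_tool:
  increments:
    - [[0.5, -0.1, -1.4, 0, -8], [0.5, -0.4, -2.8, 0, -16], [0.5, -0.7, -3.7, 0, -21.5], [0.5, -0.7, -3.7, 0, -21.5]]

```text
t: 4.05
tool_pos: [0.4876, -0.0937, 0.0443]
tool_rot: [0.229, -3.127, 0.002]
contact_force: [-7.4, -3.2, 0.1]
opening: 0.0124
grip_force: 24.9
```

Request:
servo_tool:
  increments:
    - [[3, 0, 0, 0, 0], [3, 0, 0, 0, 0], [3, 0, 0, -3, 0], [4, 0, 0, -8, 0], [5, 0, 0, -12, 0]]

```text
t: 4.55
tool_pos: [0.4905, -0.0917, 0.1677]
tool_rot: [-0.231, 3.131, 0.001]
contact_force: [0.6, -1.0, 0.2]
opening: 0.0498
grip_force: 0.0
```

Request:
servo_tool:
  increments:
    - [[7.5, 0, 4, 0, -7], [7.5, 0, 9, 0, -15], [7.5, -0.5, 14, 0, -22], [7.5, -0.5, 19, 0, -30], [7.5, -0.5, 24, 0, -37]]

```text
t: 5.05
tool_pos: [0.4591, 0.1483, 0.1662]
tool_rot: [-1.22, 2.892, 0.001]
contact_force: [1.3, -0.4, 0.0]
opening: 0.0748
grip_force: 0.0
```

```bash
python3 - <<'E'
from h import *
o=ctrl.get_obs();Rm=R.from_rotvec(o['tool_rot']).as_matrix();print(o['tool_pos'],o['q'])
print('to board',Rm.T@(np.array([.4523,.1935,.168])-o['tool_pos'])*100, np.degrees(np.arctan2(Rm[1,1],Rm[0,1])))
i,K,M=cam('wrist'); np.savez('w5.npz',K=K,M=M); save('w5.png',i)
j,K,M=cam('scene'); np.savez('s5.npz',K=K,M=M)
save('c5.png',np.hstack([i,cv2.resize(j[150:278,208:304],(288,384),interpolation=2)]))
E
```

```text
[0.45911714 0.14828386 0.16616918] [ 1.57253937e-01 -2.57789143e-01  2.00018846e+00  1.25605237e-03
  1.39645577e+00 -2.21189406e+00]
to board [-2.76239079  3.64430981 -0.17732919] 135.7297405854681
```

View pics/c5.png

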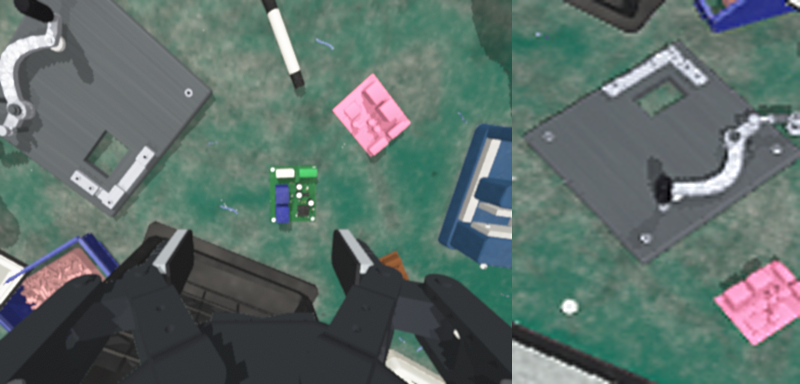

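The right half shows the arm standing open. In the wrist view the board spans columns 272–317 and rows 167–221, already square to the gripper.

```bash
python3 - <<'E'
from h import *
a=np.load('w5.npz');o=ctrl.get_obs();Rm=R.from_rotvec(o['tool_rot']).as_matrix();p=o['tool_pos']
b=lambda u,v,z:back(a['K'],a['M'],(u,v),z)
C=np.array([b(272,167,.004),b(317,167,.004),b(316,221.5,.004),b(272.5,221.5,.004)])
print(((C-p)@Rm*100).round(2), C.mean(0), Rm.T@(C.mean(0)-p)*100)
i=cv2.imread('pics/w5.png')
cv2.imwrite('pics/c6.png',np.hstack([cv2.resize(i[155:235,255:335],(400,400),interpolation=2),cv2.resize(i[130:220,60:160],(400,400),interpolation=2)]))
E
```

```text
[[ 0.76  0.84 16.19]
 [ 0.74  6.1  16.2 ]
 [-6.12  6.33 16.22]
 [-6.09  0.94 16.22]] [0.45141946 0.19579308 0.004     ] [-2.67599684  3.55470915 16.2080588 ]
```

View pics/c6.png

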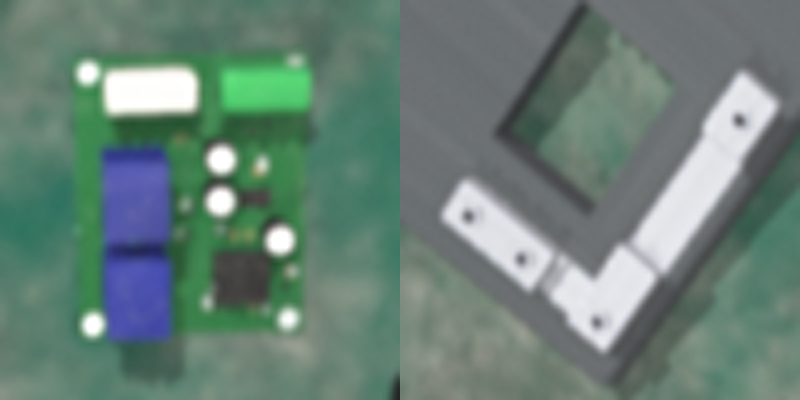

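The crops show the board spanning columns 270–316 and rows 166–221 with its components centred, and the lands clearly in view. I check the finger geometry against the picture.

```bash
python3 - <<'E'
from h import *
a=np.load('w5.npz');o=ctrl.get_obs();Rm=R.from_rotvec(o['tool_rot']).as_matrix();p=o['tool_pos']
for z in(-.013,0,.006,.019): 
  print(z,proj(a['K'],a['M'],[p+Rm@[x,y,z] for x,y in((.011,-.0374),(-.011,-.0374),(.011,.0374),(-.011,.0374))]).round().tolist())
i,K,M=cam('wrist');
a4=np.load('w4.npz');T=np.linalg.inv(a4['M'])
# stage fit from w5
b=lambda u,v,z:back(a['K'],a['M'],(u,v),z)[:2]
c=lambda x,y:(60+(x-400)/4,130+y*90/400)
P=[(34,69),(47,27),(34,27),(47,82),(-40,82),(-40,69)]
Q=[b(*c(*q),.017) for q in((597,273),(443,215),(467,180),(605,353),(778,105),(742,71))]
th,t,r=fit(np.array(P)/1e3,Q);print(th,t,(r*1e3).round(1))
E
```

```text
-0.013 [[198.0, 223.0], [201.0, 259.0], [336.0, 223.0], [333.0, 259.0]]
0 [[203.0, 215.0], [206.0, 248.0], [330.0, 214.0], [328.0, 248.0]]
0.006 [[205.0, 211.0], [208.0, 244.0], [328.0, 211.0], [326.0, 243.0]]
0.019 [[209.0, 204.0], [211.0, 235.0], [323.0, 204.0], [321.0, 234.0]]
0.07036025290301605 [ 0.57294183 -0.03004612] [[ 2.9  1. ]
 [ 0.  -0.2]
 [-0.5 -0.5]
 [-1.2 -0.1]
 [-0.8  0.3]
 [-0.5 -0.4]]
```

Request:
servo_tool:
  increments:
    - [[7, -1.4, 2, 2, 0], [7, -2.7, 3.55, 6, 0], [7, -2.7, 3.55, 10, 0], [7, -2.7, 3.55, 12, 0], [7, -2.7, 3.55, 12, 0]]
  newtons: 25

```text
t: 5.7
tool_pos: [0.4502, 0.1884, 0.0416]
tool_rot: [1.209, -2.892, -0.002]
contact_force: [0.2, -0.1, 1.0]
opening: 0.0698
grip_force: 0.0
```

Request:
servo_tool:
  increments:
    - [[7, 0, 0, 0.3, 0], [7, 0, 0, 0.6, 0], [7, 0, 0, 0.9, 0], [7, 0, 0, 0.9, 0]]

```text
t: 6.1
tool_pos: [0.4534, 0.1896, 0.0369]
tool_rot: [-1.214, 2.896, -0.0]
contact_force: [-0.8, 0.3, 0.9]
opening: 0.07
grip_force: 0.0
```

```bash
python3 - <<'E'
from h import *
i,K,M=cam('wrist'); np.savez('w7.npz',K=K,M=M); save('w7.png',i)
j,K,M=cam('side'); p=proj(K,M,[[.451,.196,.02]])[0]; print(p); x,y=p.astype(int)
c=cv2.resize(j[y-30:y+20,x-33:x+33],None,fx=6,fy=6,interpolation=2)
w=cv2.resize(i[150:350,155:365],None,fx=1.5,fy=1.5,interpolation=2)
save('c7.png',np.hstack([c,w[:300]])); print(ctrl.get_obs()['tool_pos'])
E
```

```text
[219.65516429 191.89034304]
[0.45322578 0.18964637 0.03673415]
```

View pics/c7.png

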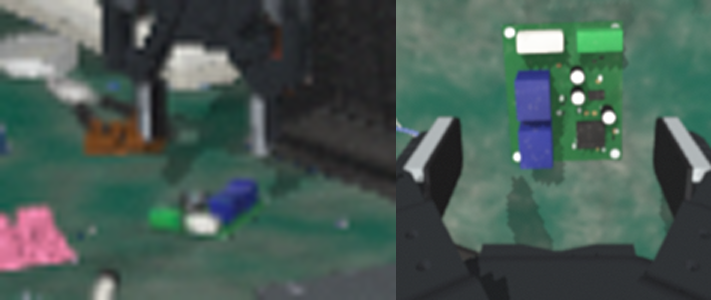

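The side crop shows the tips well above the board, and the wrist crop shows the board a little ahead along tool x. I compute the offsets.

```bash
python3 - <<'E'
from h import *
a=np.load('w7.npz');o=ctrl.get_obs();Rm=R.from_rotvec(o['tool_rot']).as_matrix();p=o['tool_pos']
d=ctrl.get_image('wrist');print(np.array(d['mount']).round(4).tolist(),d['fx'])
b=lambda u,v,z:back(a['K'],a['M'],(u,v),z)
C=np.array([b(228.3,166.7,.004),b(305.7,166.7,.004),b(304.3,255.3,.004),b(232.3,256.7,.004)])
print(((C-p)@Rm*100).round(2),C.mean(0))
D=d['fx']*.07/132;m=np.array(d['mount']);q=m[:3,:3]@(np.linalg.inv(a['K'])@[265,229,1]*D)+m[:3,3];print('tip edge in tool',q)
# side view check of the pad tips: crop (150,138),(260,155)
j,K,M=cam('side');print(proj(K,M,[p+Rm@[x,s*.035,z] for x,s,z in((0,1,.0),(0,-1,.0),(0,1,-.02),(0,-1,-.02),(0,1,.015),(0,-1,.015))]).round(1).tolist())
x,y=219,191;print([(x-33+u/6,y-30+v/6) for u,v in((150,138),(260,155))])
E
```

```text
[[0.0003, -0.9623, -0.272, 0.0674], [1.0, 0.0001, 0.001, 0.0001], [-0.0009, -0.272, 0.9623, -0.1497], [0.0, 0.0, 0.0, 1.0]] 271.08135306906723
[[ 3.16 -2.33  3.27]
 [ 3.16  2.97  3.27]
 [-3.6   3.16  3.28]
 [-3.72 -2.26  3.28]] [0.45227094 0.19413009 0.004     ]
tip edge in tool [ 0.00792376  0.00159068 -0.01713112]
[[212.4, 187.1], [228.9, 189.3], [212.1, 182.1], [228.7, 184.2], [212.5, 190.8], [229.0, 193.0]]
[(211.0, 184.0), (229.33333333333334, 186.83333333333334)]
```

Request:
servo_tool:
  increments:
    - [[7, -0.2, 0.4, 0.8, 0], [7, -0.2, 0.4, 1.6, 0], [7, -0.2, 0.4, 2.2, 0], [7, -0.2, 0.4, 2.2, 0]]

```text
t: 6.7
tool_pos: [0.45, 0.1935, 0.0124]
tool_rot: [1.214, -2.894, -0.001]
contact_force: [-1.1, -0.5, -0.7]
opening: 0.0703
grip_force: 0.0
```

Request:
servo_tool:
  increments:
    - [[7, 0, 0, 0.3, 0], [7, 0, 0, 0.6, 0], [7, 0, 0, 0.9, 0], [7, 0, 0, 0.9, 0]]

```text
t: 7.1
tool_pos: [0.451, 0.1937, 0.0047]
tool_rot: [1.215, -2.897, -0.0]
contact_force: [-1.1, 0.0, 0.7]
opening: 0.0701
grip_force: 0.0
```

Request:
servo_tool:
  increments:
    - [[7, 0, 0, 0.3, 0], [7, 0, 0, 0.5, 0], [7, 0, 0, 0.5, 0]]

```text
t: 7.4
tool_pos: [0.4511, 0.1937, -0.0002]
tool_rot: [1.215, -2.897, -0.0]
contact_force: [0.2, -1.1, -0.0]
opening: 0.0702
grip_force: 0.0
```

Request:
servo_tool:
  increments:
    - [[7, 0, 0, 0.2, 0], [7, 0, 0, 0.3, 0], [7, 0, 0, 0.3, 0]]

```text
t: 7.7
tool_pos: [0.4512, 0.1938, -0.0031]
tool_rot: [1.215, -2.897, -0.0]
contact_force: [-0.6, -0.8, 0.3]
opening: 0.0701
grip_force: 0.0
```

Request:
servo_tool:
  increments:
    - [[7, 0, 0, 0.2, 0], [7, 0, 0, 0.3, 0], [7, 0, 0, 0.3, 0]]

```text
t: 8.0
tool_pos: [0.4511, 0.1938, -0.0061]
tool_rot: [1.215, -2.897, -0.0]
contact_force: [-0.7, -0.8, 0.3]
opening: 0.0698
grip_force: 0.0
```

Request:
servo_tool:
  increments:
    - [[7, 0, 0, 0.2, 0], [7, 0, 0, 0.3, 0], [7, 0, 0, 0.3, 0]]

```text
t: 8.3
tool_pos: [0.4511, 0.1938, -0.0091]
tool_rot: [1.215, -2.897, -0.0]
contact_force: [0.2, -0.3, 0.3]
opening: 0.0702
grip_force: 0.0
```

Request:
servo_tool:
  increments:
    - [[7, 0, 0, 0.1, 0], [7, 0, 0, 0.2, 0], [7, 0, 0, 0.2, 0]]

```text
t: 8.6
tool_pos: [0.4512, 0.1938, -0.0111]
tool_rot: [1.215, -2.897, -0.0]
contact_force: [-0.2, -0.7, 0.5]
opening: 0.0702
grip_force: 0.0
```

Request:
servo_tool:
  increments:
    - [[7, 0, 0, 0.1, 0], [7, 0, 0, 0.2, 0], [7, 0, 0, 0.2, 0]]

```text
t: 8.9
tool_pos: [0.4512, 0.1938, -0.0131]
tool_rot: [1.215, -2.897, -0.0]
contact_force: [-0.6, -0.2, -1.0]
opening: 0.07
grip_force: 0.0
```

Request:
servo_tool:
  increments:
    - [[7, 0, 0, 0.1, 0], [7, 0, 0, 0.2, 0], [7, 0, 0, 0.2, 0]]

```text
t: 9.2
tool_pos: [0.4515, 0.1939, -0.0139]
tool_rot: [1.215, -2.896, 0.0]
contact_force: [-3.5, -1.6, 7.4]
opening: 0.0696
grip_force: 4.0
```

Request:
servo_tool:
  increments:
    - [[7, 0, 0, 0.1, 0], [7, 0, 0, 0.2, 0], [7, 0, 0, 0.2, 0]]

```text
t: 9.5
tool_pos: [0.4516, 0.1938, -0.014]
tool_rot: [1.214, -2.895, 0.0]
contact_force: [-11.9, -3.5, 23.0]
opening: 0.0701
grip_force: 11.9
```

Touchdown at TCP z −13.8 mm, so the tips stand 13.8 mm behind the TCP at this opening. I raise 15 mm and grip.

Request:
servo_tool:
  increments:
    - [[7, 0, 0, -1.0, 0], [7, 0, 0, -1.5, 0], [4, 0, 0, -1.5, 0], [4, 0, 0, -1.5, 0], [4, 0, 0, -1.5, 0]]
  newtons: 25

```text
t: 10.0
tool_pos: [0.4516, 0.1939, -0.0017]
tool_rot: [-1.215, 2.897, -0.0]
contact_force: [-0.6, -0.3, 4.8]
opening: 0.0455
grip_force: 25.5
```

Request:
servo_tool:
  increments:
    - [[4, 0, 0, 0, 0], [4, 0, 0, 0, 0]]

```text
t: 10.2
tool_pos: [0.4515, 0.1938, -0.0017]
tool_rot: [-1.215, 2.897, -0.0]
contact_force: [-1.0, 0.3, 6.0]
opening: 0.0451
grip_force: 25.6
```

Board gripped at 45 mm. I lift and carry it toward the nest.

Request:
servo_tool:
  increments:
    - [[4, 0, 0, -3, 0], [4, 0, 0, -6, 0], [4, 1, -4, -7, 8.4], [4, 2, -8, -7, 16.8], [4, 3, -12, -7, 25.2]]

```text
t: 10.7
tool_pos: [0.5162, 0.0873, 0.068]
tool_rot: [-0.546, 3.093, 0.0]
contact_force: [-0.2, 1.0, -1.1]
opening: 0.0448
grip_force: 26.1
```

```bash
cat > goto.py <<'E'
from h import *
import sys
th,t=.068,np.array([.5732,-.0299])
o=ctrl.get_obs();Rm=R.from_rotvec(o['tool_rot']).as_matrix();p=o['tool_pos']
sx,sy,z=map(float,sys.argv[1:4]);c,s=np.cos(th),np.sin(th)
w=np.array([[c,-s],[s,c]])@np.array([sx,sy])/1e3+t
ang=np.degrees(np.arctan2(Rm[1,0],Rm[0,0]))
print('shift cm',(Rm.T@(np.array([*w,z])-p)*100).round(2),'toolx ang',ang.round(2),'turn to long axis',((ang-np.degrees(th)-180+180)%360-180).round(2),'open',o['opening'],'t',o['t'])
E
python3 goto.py -10 33 0.07
```

```text
shift cm [-1.3  -9.52 -0.2 ] toolx ang -159.99 turn to long axis 16.11 open 0.04481406487619618 t 10.7
```

Request:
servo_tool:
  increments:
    - [[4, -0.6, -4, 0, 8], [4, -1.3, -8, 0, 15.5], [4, -1.3, -9.3, 0, 15.5], [4, -1.3, -9.3, 0, 15.5], [4, -1.3, -9.3, 0, 15.5]]

```text
t: 11.2
tool_pos: [0.5592, 0.0063, 0.0671]
tool_rot: [0.133, -3.137, -0.002]
contact_force: [0.3, 0.4, 0.1]
opening: 0.0452
grip_force: 26.1
```

```bash
python3 goto.py -10 33 0.07; python3 - <<'E'
from h import *
o=ctrl.get_obs();print(o['tool_pos'])
i,K,M=cam('wrist'); np.savez('w8.npz',K=K,M=M); save('w8.png',i)
cv2.imwrite('pics/c8.png',cv2.resize(cv2.imread('pics/w8.png')[80:300,110:400],(790,600),interpolation=2))
E
```

```text
shift cm [-0.14 -0.41 -0.29] toolx ang -175.15 turn to long axis 0.95 open 0.04524400067258396 t 11.2
[0.55924937 0.0063126  0.0671186 ]
```

View pics/c8.png

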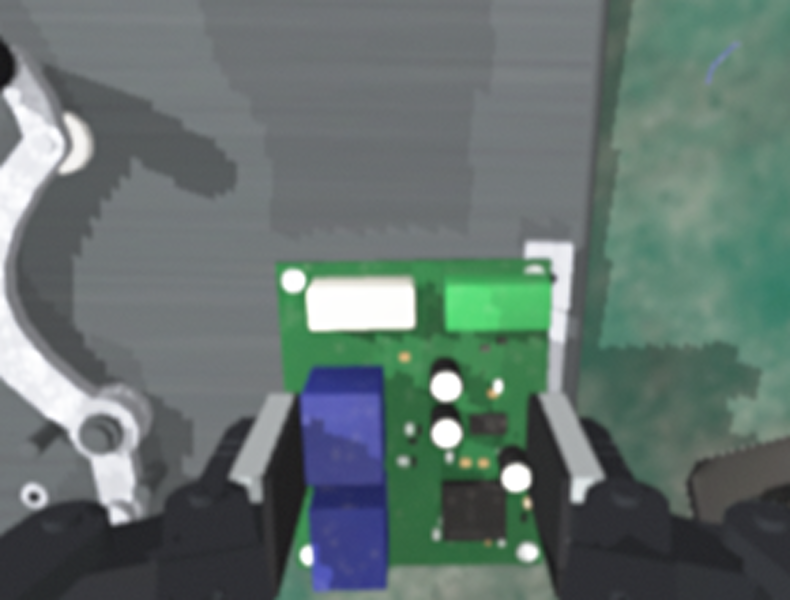

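The last picture shows the board held square between the pads, end edge at crop (277,262)–(550,260), the long-edge land's end at (525,242)–(573,242), and the arm open with its nose at (78,143), clear of the board.

```bash
python3 - <<'E'
from h import *
a=np.load('w8.npz');o=ctrl.get_obs();Rm=R.from_rotvec(o['tool_rot']).as_matrix();p=o['tool_pos']
px=lambda x,y:(110+x/2.724,80+y/2.727)
th,t=.068,np.array([.5732,-.0299]);c,s=np.cos(th),np.sin(th);S=np.array([[c,-s],[s,c]])
st=lambda q:((S.T@(q[:2]-t))*1e3).round(1)
b=lambda x,y,z:back(a['K'],a['M'],px(x,y),z)
for n,q in(('land-40,69',b(525,242,.017)),('land-40,82',b(573,242,.017)),('plate edge y84',b(607,20,.012)),('plate84b',b(592,200,.012))):print(n,st(q))
zb=p[2]+.0057
for q in((277,262),(550,260),(285,565),(540,565)):
    w=b(*q,zb);print('board',st(w),(Rm.T@(w-p)*1e3).round(1))
print('nose',st(b(72,143,.017)),'piv',st(b(100,435,.025)))
E
python3 goto.py -10 33 0.07
```

```text
land-40,69 [-39.5  68.2]
land-40,82 [-39.7  81.4]
plate edge y84 [-97.6  87. ]
plate84b [-50.6  86.9]
board [-45.6  10.1] [ 34.6 -26.8  -5.7]
board [-47.   64.6] [35.  27.8 -5.6]
board [24.2  9.6] [-35.2 -28.5  -5.8]
board [23.3 67. ] [-35.3  28.9  -5.7]
nose [-64.1 -53.6] piv [ 16.7 -50.9]
shift cm [-0.14 -0.45 -0.28] toolx ang -175.11 turn to long axis 0.99 open 0.04542861066983675 t 11.25
```

Request:
servo_tool:
  increments:
    - [[4, -0.4, -0.3, 1, 1], [4, -0.4, -0.3, 3, 1], [4, -0.4, -0.3, 4.5, 1], [4, -0.4, -0.3, 5.2, 1], [4, -0.4, -0.3, 5.2, 1]]
  newtons: 30

```text
t: 11.75
tool_pos: [0.5631, 0.0035, 0.0142]
tool_rot: [0.105, -3.136, -0.001]
contact_force: [0.6, -0.1, -0.2]
opening: 0.045
grip_force: 32.9
```

```bash
python3 goto.py -7 35 0.0103
```

```text
shift cm [-0.09  0.1   0.39] toolx ang -176.17 turn to long axis -0.07 open 0.04503474940151704 t 11.75
```

Now lower to the plate, then push toward the long edge.

Request:
servo_tool:
  increments:
    - [[4, 0, 0, 0.2, 0], [4, 0, 0, 0.4, 0], [4, 0, 0, 0.4, 0], [4, 0, 0, 0.4, 0]]

```text
t: 12.15
tool_pos: [0.5649, 0.0029, 0.0126]
tool_rot: [-0.104, 3.139, -0.0]
contact_force: [0.2, -0.0, -0.3]
opening: 0.0448
grip_force: 32.9
```

Request:
servo_tool:
  increments:
    - [[4, 0, 0.2, 0, 0], [4, 0, 0.4, 0, 0], [4, 0, 0.5, 0, 0], [4, 0, 0.5, 0, 0]]

```text
t: 12.55
tool_pos: [0.5642, 0.0081, 0.0121]
tool_rot: [-0.105, 3.14, 0.0]
contact_force: [-0.0, 0.5, -0.1]
opening: 0.0454
grip_force: 32.9
```

Request:
servo_tool:
  increments:
    - [[4, 0, 0, 0.1, 0], [4, 0, 0, 0.2, 0], [4, 0, 0, 0.2, 0]]

```text
t: 12.85
tool_pos: [0.5644, 0.0079, 0.0104]
tool_rot: [-0.104, 3.14, -0.0]
contact_force: [-1.5, -0.5, 2.1]
opening: 0.0455
grip_force: 33.2
```

```bash
python3 goto.py -1 41 0.0103
```

```text
shift cm [-0.52  0.27  0.01] toolx ang -176.2 turn to long axis -0.1 open 0.045467604001637525 t 12.85
```

Touching the plate, as predicted. I push in y first, then x.

Request:
servo_tool:
  increments:
    - [[4, 0, 0.1, 0, 0], [4, 0, 0.2, 0, 0], [4, 0, 0.3, 0, 0], [4, 0, 0.3, 0, 0]]

```text
t: 13.25
tool_pos: [0.5645, 0.0087, 0.0105]
tool_rot: [-0.104, 3.139, -0.007]
contact_force: [-0.8, -8.7, 0.5]
opening: 0.0452
grip_force: 32.9
```

Request:
servo_tool:
  increments:
    - [[4, 0, 0.1, 0, 0], [4, 0, 0.2, 0, 0], [4, 0, 0.2, 0, 0]]

```text
t: 13.55
tool_pos: [0.5644, 0.0089, 0.0105]
tool_rot: [-0.104, 3.139, -0.012]
contact_force: [-1.8, -14.6, 2.2]
opening: 0.0455
grip_force: 32.8
```

Request:
servo_tool:
  increments:
    - [[4, -0.1, -0.3, 0, 0], [4, -0.3, -0.3, 0, 0], [4, -0.5, -0.3, 0, 0], [4, -0.6, -0.3, 0, 0], [4, -0.6, -0.3, 0, 0]]

```text
t: 14.05
tool_pos: [0.5695, 0.009, 0.0103]
tool_rot: [0.104, -3.137, 0.004]
contact_force: [-3.6, -6.6, 6.1]
opening: 0.0453
grip_force: 33.5
```

Request:
servo_tool:
  increments:
    - [[4, -0.1, 0, 0, 0], [4, -0.2, 0, 0, 0], [4, -0.2, 0, 0, 0]]

```text
t: 14.35
tool_pos: [0.5701, 0.009, 0.0103]
tool_rot: [0.104, -3.134, 0.004]
contact_force: [-10.5, -7.7, 11.0]
opening: 0.0455
grip_force: 33.9
```

Snug against both edges. Release and lift.

Request:
servo_tool:
  increments:
    - [[5, 0, 0, 0, 0], [6.5, 0, 0, 0, 0], [6.5, 0, 0, 0, 0], [6.5, 0, 0, -1.5, 0], [6.5, 0, 0, -5, 0]]

```text
t: 14.85
tool_pos: [0.5692, 0.011, 0.0577]
tool_rot: [0.104, -3.133, -0.002]
contact_force: [0.1, -0.6, -1.1]
opening: 0.0649
grip_force: 0.0
```

Request:
servo_tool:
  increments:
    - [[6.5, 0, 0, -5, 0], [6.5, 0, 0, -8, 0], [6.5, 0, 0, -8, 0]]

```text
t: 15.15
tool_pos: [0.5764, 0.0103, 0.1482]
tool_rot: [-0.104, 3.127, -0.003]
contact_force: [0.4, 0.1, 1.6]
opening: 0.0653
grip_force: 0.0
```

```bash
python3 - <<'E'
from h import *
o=ctrl.get_obs();i,K,M=cam('wrist'); np.savez('w9.npz',K=K,M=M); save('w9.png',i)
th,t=.068,np.array([.5732,-.0299]);c,s=np.cos(th),np.sin(th);S=np.array([[c,-s],[s,c]])
# numeric check: rectified stage view, report board-green extents (mm)
def rect(z):
    gx,gy=np.meshgrid(np.arange(-60,60,.5),np.arange(90,-10,-.5));w=np.stack([gx,gy],-1)/1e3@S.T+t
    uv=proj(K,M,np.dstack([w,np.full(gx.shape,z)]).reshape(-1,3)).astype(np.float32).reshape(*gx.shape,2)
    return cv2.remap(i,uv[...,0],uv[...,1],1)
r=rect(.016).astype(int);g=(r[...,1]>r[...,0]+25)&(r[...,1]>r[...,2]+15)&(r[...,1]>70)
n,l,st_,_=cv2.connectedComponentsWithStats(cv2.morphologyEx(g.astype(np.uint8),cv2.MORPH_CLOSE,np.ones((15,15))))
for k in np.argsort(-st_[1:,4])[:3]+1:
    x,y,w_,h,a=st_[k];print('x',-60+x/2,-60+(x+w_)/2,'y',90-(y+h)/2,90-y/2,a)
    print(cv2.minAreaRect(np.argwhere(l==k)[:,::-1].astype(np.float32)))
print(o['tool_pos'],o['opening'])
np.set_printoptions(linewidth=220)
for yy in(66,45,20): print(yy,[''.join('G' if v else '.' for v in g[int((90-yy)*2),::2])])
E
python3 goto.py -84 -64 .17
```

```text
x -36.5 35.0 y 12.0 68.0 10589
((118.0, 99.5), (111.0, 142.0), 90.0)
[0.57638195 0.01028955 0.14822129] 0.0652734318102762
66 ['........................GGGGGGGGGGGGGGGGGGGGGGGGGGGGGGGGGGGGGGGGGGGGGGGGGGGGGGGGGGGGGGGGG...............................']
45 ['........................GGGGGGGGGGGGGGGGGGGGG.........G.........GGGGGGGGGGGGGGGGGGGGG..GGGGGGG..........................']
20 ['........................GGGG.........GGGGGGGGG..........................................................................']
shift cm [  8.77 -10.43  -2.58] toolx ang -176.19 turn to long axis -0.08 open 0.0647477246646032 t 15.2
```

The rectified view puts the board at x −36.5..35, y 12..68, square to the stage: home within measuring error. Now go to the knob.

Request:
servo_tool:
  increments:
    - [[4, 3, -4, 0, -4], [4, 6, -7.5, 0, -9], [4, 8.5, -10.4, 0, -9], [4, 8.5, -10.4, 3, -9], [4, 8.5, -10.4, 3, -9]]
  newtons: 25

```text
t: 15.7
tool_pos: [0.4901, -0.0983, 0.1053]
tool_rot: [0.346, -3.114, -0.007]
contact_force: [-1.0, 0.4, -0.9]
opening: 0.0399
grip_force: 0.0
```

```bash
python3 goto.py -84 -64 .036; python3 - <<'E'
from h import *
i,K,M=cam('wrist');th,t=.068,np.array([.5732,-.0299]);c,s=np.cos(th),np.sin(th);S=np.array([[c,-s],[s,c]])
gx,gy=np.meshgrid(np.arange(-125,-45,1.),np.arange(-30,-100,-1.));w=np.stack([gx,gy],-1)/1e3@S.T+t
uv=proj(K,M,np.dstack([w,np.full(gx.shape,.0585)]).reshape(-1,3)).astype(np.float32).reshape(*gx.shape,2)
r=cv2.cvtColor(cv2.remap(i,uv[...,0],uv[...,1],1),cv2.COLOR_RGB2GRAY)
for k in range(0,70,2): print(int(gy[k,0]),''.join('#' if v<35 else ('o' if v>150 else '.') for v in r[k]))
E
```

```text
shift cm [-0.38 -0.23  6.92] toolx ang -167.31 turn to long axis 8.8 open 0.03985812068476263 t 15.7
-30 ................................................................................
-32 ................................................................................
-34 ................................................................................
-36 ................................................................................
-38 ................................................................................
-40 ................................................................................
-42 ................................................................................
-44 ................................................................................
-46 ................................................................................
-48 ................................................................................
-50 ................................................................................
-52 ............................................................
[... 1275 characters left out ...]
..........oooooooooo
-84 ................................................................................
-86 ...................................................................#############
-88 ...........................................................#####################
-90 .......................................................................#########
-92 ..........................................................oooooooo..............
-94 ..........................................................oooooooooooooooooo....
-96 ..........................................................oooooooooooooooooooooo
-98 ................................................................oooooooooooooooo
```

Request:
servo_tool:
  increments:
    - [[4, -0.3, -0.3, 2, 0], [4, -0.3, -0.3, 5, 0], [4, -0.3, -0.3, 6.8, 0], [4, -0.3, -0.3, 6.8, 0], [1, -0.3, -0.3, 6.8, 0]]

```text
t: 16.25
tool_pos: [0.4983, -0.1007, 0.0427]
tool_rot: [0.352, -3.122, -0.0]
contact_force: [0.1, 0.5, 0.5]
opening: 0.0266
grip_force: 0.0
```

Request:
servo_tool:
  increments:
    - [[1, 0, 0, 0, 0], [1, 0, 0, 0, 0], [1, 0, 0, 0, 0]]

```text
t: 16.55
tool_pos: [0.499, -0.1009, 0.0438]
tool_rot: [-0.35, 3.119, 0.0]
contact_force: [0.1, 3.5, 5.4]
opening: 0.0126
grip_force: 24.7
```

Request:
servo_tool:
  increments:
    - [[0.5, -0.1, 1.3, 0, 8], [0.5, -0.4, 2.6, 0, 16], [0.5, -0.8, 3.9, 0, 24], [0.5, -1.4, 5.0, 0, 32], [0.5, -1.4, 5.0, 0, 32]]

```text
t: 17.05
tool_pos: [0.502, -0.049, 0.0437]
tool_rot: [0.521, 3.094, -0.0]
contact_force: [0.6, 1.0, 5.5]
opening: 0.0121
grip_force: 24.8
```

Request:
servo_tool:
  increments:
    - [[0.5, -0.1, 1.2, 0, 7], [0.5, -0.3, 2.3, 0, 14], [0.5, -0.3, 2.3, 0, 14]]

```text
t: 17.35
tool_pos: [0.5123, -0.0283, 0.0437]
tool_rot: [0.893, 3.009, 0.002]
contact_force: [0.3, 3.6, 7.6]
opening: 0.0122
grip_force: 25.0
```

Request:
servo_tool:
  increments:
    - [[4.5, 0, 0, 0, 0], [4.5, 0, 0, 0, 0], [4.5, 0, 0, 0, 0], [4.5, 0, 0, -1, 0], [4.5, 0, 0, -5, 0]]

```text
t: 17.85
tool_pos: [0.5063, -0.0282, 0.0878]
tool_rot: [-0.894, -3.0, 0.002]
contact_force: [0.5, 0.1, -0.8]
opening: 0.0454
grip_force: 0.0
```

Request:
servo_tool:
  increments:
    - [[4.5, 0, 0, -4, 0], [4.5, 3, 0, -8, 0], [4.5, 6, 0, -12, 0], [4.5, 6, 0, -12, 0], [4.5, 6, 0, -12, 0]]

```text
t: 18.35
tool_pos: [0.4608, 0.0041, 0.2141]
tool_rot: [0.895, 3.007, 0.0]
contact_force: [-0.4, -0.3, -1.1]
opening: 0.0449
grip_force: 0.0
```

```bash
cat > chk.py <<'E'
from h import *
th,t=.068,np.array([.5732,-.0299]);c,s=np.cos(th),np.sin(th);S=np.array([[c,-s],[s,c]])
def rect(i,K,M,z,x0,x1,y0,y1,d):
    gx,gy=np.meshgrid(np.arange(x0,x1,d),np.arange(y1,y0,-d));w=np.stack([gx,gy],-1)/1e3@S.T+t
    uv=proj(K,M,np.dstack([w,np.full(gx.shape,z)]).reshape(-1,3)).astype(np.float32).reshape(*gx.shape,2)
    return cv2.remap(i,uv[...,0],uv[...,1],1)
for n in('wrist','scene'):
    i,K,M=cam(n);save(n+'_end.png',i)
    r=rect(i,K,M,.018,-75,55,-10,90,1.)
    R_,G,B=[r[...,k].astype(int) for k in range(3)];gray=r.mean(2)
    g=(G>R_+25)&(G>B+15)&(G>60)
    print(n,'green x',np.where(g.sum(0)>8)[0][[0,-1]]-75,'y',90-np.where(g.sum(1)>8)[0][[0,-1]])
    if n=='wrist':
        for k in range(0,100,3): print('%4d'%(90-k),''.join('G' if g[k,m] else '#' if gray[k,m]<40 else 'o' if gray[k,m]>160 else '.' for m in range(130)))
print(ctrl.get_obs()['tool_pos'])
E
python3 chk.py
```

```text
wrist green x [-37  21] y [68 13]
  90 ..................................................................................................................................
  87 ..................................................................................................................................
  84 ..................................................................................................................................
  81 ...................................ooooooooooooooooooooooooooooooooooooooooooooooooooooooooooooooooooooooooooooooooooooooo........
  78 ..................................ooooooooooooooooooooooooooooooooooooooooooooooooooooooooooooooooooooooooooooooooooooooooo.......
  75 ..................................ooooooooooo.ooooooooooooooooooooooooooooooooooooooooooooooooooooooooooooooooooooooooooooo.......
  72 ..................................ooooooooooooooooooooooooooooooooooooooooooooooooooooooooooooooooooooooooooooooooooooooooo.......
  69 ...................................ooooooooooo...............................................oooooooooooooooo
[... 2926 characters left out ...]
....................................................................................###
   0 ...............................oooooooooooo.......................................................................................
  -3 ..............................oooooooooooo........................................................................................
  -6 ..............................ooooooooooooo.......................................................................................
  -9 .............................oooooooooooooo.......................................................................................
scene green x [-37  33] y [90 11]
[0.45990037 0.00405472 0.21103572]
```

The knob stands at about (−59,17) in the stage frame, which matches q = 0.12, with the nose on the board corner and the board flush at both edges. The gripper is clear, so I hand in.

Request:
servo_tool:
  increments:
    - [[4.5, 0, 0, 0, 0], [4.5, 0, 0, 0, 0], [4.5, 0, 0, 0, 0], [4.5, 0, 0, 0, 0], [4.5, 0, 0, 0, 0]]

```text
t: 18.95
tool_pos: [0.4605, 0.0042, 0.2118]
tool_rot: [-0.897, -3.01, 0.0]
contact_force: [0.3, 0.6, -0.2]
opening: 0.0448
grip_force: 0.0
```

```bash
python3 -c "
from station import ctrl
print(ctrl.finish_job())"
```

```text
the job is handed in; nothing more can be done
None
```

The job is handed in at 18.95 s: the last camera check showed the board flat against both fixed edges, the arm sprung shut (knob where a fully home board puts it), and the gripper clear; no verdict was returned.

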